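Gather the spacers in the tote's pour corner

ROBOT

A 6-joint arm with a two-finger parallel gripper is mounted at the origin on the work surface. World frame = base frame: x ahead of the robot, y to its left, z up, the work surface at z = 0. Lengths are in m, angles in rad, forces in N, time in s.
With the tool pointing down it reaches from about 0.35 to 0.725 m from the base axis. Payload 6 kg.
Tool frame: the origin (TCP) lies at the very end of the fingers, on their centre line; the grasp point (between the pads) lies 19 mm behind it; x points along the fingers, z is the direction in which the jaws open and shut, and the axes are right-handed (so a half turn about x gives the same grasp; the last joint's range is limited). The gripper opens to 85 mm and grips with 20 to 120 N. Pads are 22 mm wide; open, the fingers measure 114 mm over their backs; the gripper's body (76 mm by 85 mm) begins 54 mm behind the grasp point. The pads swing forward as they close: fully open they stand 13 mm farther back than shut.
Start: joints at [-0.799, 0.04, 0.085, 0, -1.615, -0.334], TCP at [0.254, -0.543, 0.231] pointing down, gripper open.
Joint ranges: [-2.56, 2.56], [-1.29, 2.01], [-1.08, 1.49], [-3.29, 1.98], [-2.81, -0.18], [-2.99, 2.99]. Speed limits (rad/s): [2.57, 2.57, 3.01, 3.14, 3.14, 3.14].

INTERFACE

Orientations are given as a rotation vector (axis times angle).
In Python, from bench import sensors, vision, workorder gives the robot as it stands.
- The arm moves only by the tool send_rows, never from a script. Its argument "series" is text: rows parted by semicolons, each of 4 numbers parted by spaces: the shift along the tool's x, y, z in m, then the turn about the tool's x in degrees. A call has 1 to 8 rows; each row is the pose to reach, as a shift and turn from the pose commanded when the call began, along the tool's axes at that moment; what a row does not reach only later rows make up. A row lasts 1/8 s, in which the tool goes at most 62.5 mm and 10.7 degrees, less where a joint would pass 70% of its speed; a pose out of reach is approached as far as the arm can. A call with a gripper value outside its range is refused whole. "gripper" is the closure, from 0 (fully open) to 1 (shut), set as the call begins (left out, the last holds). The fingers move at their own pace and stop on an object; "newtons" is the grip in N (left out, the last holds). Time passes only in rows, so rows that repeat a pose let the fingers close. It gives the time, the measured TCP pose, the force and the opening at its end, in the units of the state.
- sensors.get_obs(): the state, without advancing time (a new reading comes with each control period).
- vision.camera(name): name is "scene" or "top" or "wrist"; returns a dict with "pixels" (480x640x3 uint8, blue, green, red), "fx", "fy", "cx", "cy" (pixels), "eye" and "attitude" of the camera in the world. Camera axes: x right, y down, z forward; pixel columns grow to the right and rows downward; lengths in m; the calibration is good to about 2 mm. A picture is of the moment at which its call begins. There is no depth.
- workorder.finish_job(): hands the job in, once; it reports no verdict.
Trained networks look in the newest picture that a camera, given by its name, has taken for a name from the list of things; names that differ only in an ending like _2 or _b are one class to them, and where a whole thing is asked for, a point or a joint stands for the part that bears it (a point fixed in the world has none). Each returns a list of dicts, best first, with "p" (0 to 1); they miss things now and then, are a little off and sometimes report something else, mostly with a low value. They report only what shows in the picture. A call takes as long as a camera call.
- vision.search_frame(target, camera): "point" ([row, column] in pixels, amid what is visible of it).
- vision.regions_of(target, camera): "region" (480x640 bool, what is visible of it) and "point" ([row, column] in pixels, amid what is visible of it).
The state is a dict: "time": time; "joints": joint angles; "qvel": joint speeds; "joint_torque": joint torques, N m; "tool_pos": TCP position; "orientation": TCP orientation; "contact_force": force on the tool from outside, world axes, zero at the start; "ft_torque": the same for the moment, N m; "width": finger opening in m.
Only numpy, scipy, OpenCV 4.12 (cv2) and the standard library are available. Lean on these libraries where they do the work, as an engineer would, in place of code of your own. Each camera call takes 0.05 s, during which the arm holds its last target. There are 200 camera calls.

TASK

Put the one steel spacer that lies on the desk into the grey parts tote with the other four. Then take the tote by its grip fin and tip it about 30 degrees towards the cut-off pour corner, with that corner staying on the desk, so that all five spacers slide down together into the pour corner. Finish while still holding the tote tipped by the gripper, resting on nothing but the desk, and leave everything else on the desk where it is.

Things in the scene. Friction and masses are not known exactly. Their poses are not given: they have to be found in the camera images.
- tote: loose grey plastic tote, about 0.35 kg: open square tray 180 x 180 mm outside, walls 50 mm high, 5 mm thick, floor 4 mm thick. One corner is cut off straight (pour corner), the one diagonally across has a grip fin. Origin under the tray's centre, at desk level; x along the diagonal from fin (-x) to pour corner (+x), z up; walls at 45 degrees to x. Inside: |x| + |y| < 120 mm, x < 94 mm
- grip_fin (a point): point to pinch on the grip fin, moving with the tote: 150 mm from the tote's centre on its -x side, 45 mm above its underside. The fin is an upright plate 10 mm thick (along the tote's y), reaching from 127 to 173 mm from the centre, 15 to 60 mm above the underside; both faces are free to grip
- pour_corner (a point): point inside the tote on its floor, at the middle of the inner face of the cut wall (tote x = 94 mm, 4 mm above the underside). The floor is slippery: below 20 degrees of tilt some spacers may stay put, at 30 degrees they slide
- pour_foot (a point): middle of the outer bottom edge of the pour corner (tote x = 99 mm, at desk level while the tote stands flat); this straight edge, 57 mm long and parallel to the tote's y, is what the tote rocks on when the fin is lifted
- spacer1: round solid steel spacer, a short cylinder 24 mm in diameter and 14 mm tall, 45 g, standing on a flat face; origin at the centre of its underside; starts lying in the tote, in the fin's half or the middle
- spacer2: round solid steel spacer, a short cylinder 24 mm in diameter and 14 mm tall, 45 g, standing on a flat face; origin at the centre of its underside; starts lying in the tote, in the fin's half or the middle
- spacer3: round solid steel spacer, a short cylinder 24 mm in diameter and 14 mm tall, 45 g, standing on a flat face; origin at the centre of its underside; starts lying in the tote, in the fin's half or the middle
- spacer4: round solid steel spacer, a short cylinder 24 mm in diameter and 14 mm tall, 45 g, standing on a flat face; origin at the centre of its underside; starts lying in the tote, in the fin's half or the middle
- stray: round solid steel spacer, a short cylinder 24 mm in diameter and 14 mm tall, 45 g, standing on a flat face; origin at the centre of its underside; the only spacer lying on the desk, to the robot's right of the tote
- hexnut: bystander: dark steel hexagonal coupling nut 30 mm across flats, 28 mm tall; origin under its centre
- tape: bystander: roll of amber tape lying flat, 84 mm across, 24 mm tall; origin under its centre
- mouse: bystander: black computer mouse 105 x 60 x 33 mm; origin under its centre
- mug: bystander: white mug, 80 mm across, 95 mm tall; origin under its centre
- stapler: bystander: grey and black stapler 150 x 38 x 55 mm; origin under its centre
- pentray: bystander: flat empty black pen tray 70 x 170 x 28 mm; origin under its centre
- pencup: bystander: dark steel pen cup 80 mm across, 100 mm tall; origin under its centre

How it is judged:
By the outcome, as a careful person would: the job done as asked, in the order asked, and still so for the second after the job is handed in, while the arm keeps its last pose, push and grip.
It also fails if it takes over 45 s, if anything falls off the work surface, if the arm or the gripper's body presses on something with over 40 N, if the wrist force passes 120 N, or if a joint passes its speed limit or range.

## Working session

There is one attempt and no reset: what is moved stays moved. The work goes in short steps, Python scripts to look and compute and a tool call to move; the robot and the scene stay as the last step left them, time stands still between calls to the robot, and variables do not carry over. Pictures are saved under pics/ and viewed, about 8 in all and at most 12, crops included, and the job is handed in when it is done.

Besides the shell and the picture viewer there is one more tool, called as name(argument=value, ...) on one line, values as JSON. send_rows: Moves the arm, as the interface text tells. Its arguments: {"type":"object","properties":{"series":{"type":"string"},"gripper":{"type":"number"},"newtons":{"type":"number"}},"required":["series"]}

```bash
ls; mkdir -p pics; cat > h.py <<'E'
import numpy as np, cv2
from scipy.spatial.transform import Rotation as R
from bench import sensors, vision, workorder
def att(c):
    a=np.array(c["attitude"],float)
    return a if a.shape==(3,3) else R.from_rotvec(a).as_matrix()
def ray(c,rc,z):
    d=att(c)@np.array([(rc[1]-c["cx"])/c["fx"],(rc[0]-c["cy"])/c["fy"],1.])
    e=np.array(c["eye"]); return e+d*(z-e[2])/d[2]
def proj(c,p):
    q=att(c).T@(np.array(p)-np.array(c["eye"])); return [c["cy"]+c["fy"]*q[1]/q[2],c["cx"]+c["fx"]*q[0]/q[2]]
E
python3 - <<'E'
from h import *
o=sensors.get_obs(); print(o)
for n in ("top","scene"):
    c=vision.camera(n); cv2.imwrite(f"pics/{n}0.png",c["pixels"]); print(n,c["fx"],c["eye"],c["attitude"])
    for t,z in (("tote",.03),("grip_fin",.045),("pour_corner",.004),("pour_foot",0),("stray",.01),("hexnut",.014)):
        for r in vision.search_frame(t,n)[:6]: print(n,t,round(r["p"],2),np.round(r["point"]),ray(c,r["point"],z).round(3))
E
```

```text
pics
{'time': 0.0, 'joints': array([-7.99259100e-01,  4.07798419e-02,  8.37581236e-02, -4.55859617e-04,
       -1.61547524e+00, -3.33721641e-01]), 'qvel': array([ 7.87021863e-04, -8.69056936e-04,  1.12403260e-03, -4.46603853e-05,
        1.40692731e-03, -6.71032318e-04]), 'joint_torque': array([-2.63973470e-04, -3.68199348e+01,  3.47414553e+01,  6.93242848e+00,
       -5.38799257e-03, -5.69140511e-06]), 'tool_pos': array([ 0.25431502, -0.54306441,  0.2302695 ]), 'orientation': array([-1.522346  ,  0.96836914,  1.52514452]), 'contact_force': array([1.01180974, 0.3770134 , 0.28926013]), 'ft_torque': array([-0.00349337, -0.02549509, -0.04058223]), 'width': 0.0852865818885021}
top 436.8537071870874 [0.37902339 0.02505386 1.1121352 ] [-2.18729966  2.14405469 -0.12856783]
top tote 0.98 [202. 310.] [0.601 0.053 0.03 ]
top grip_fin 0.62 [204. 313.] [0.593 0.043 0.045]
top grip_fin 0.46 [183. 312.] [0.646 0.048 0.045]
top pour_corner 0.66 [207. 314.] [0.593 0.041 0.004]
top pour_foot 0.86 [204. 314.] [0.601 0.042 0.   ]
top stray 0.5 [327. 156.] [0.281 0.428 0.01 ]
top hexnut 0.7 [173. 394.] [ 0.685 -0.164  0.014]
scene 467.0809155566844 [1.09520429 0.10683549 0.92515165] [-1.71615138 -2.05420739  0.63556476]
scene tote 0.55 [288. 332.] [0.61  0.042 0.03 ]
scene grip_fin 0.73 [295. 168.] [ 0.697 -0.294  0.045]
scene grip_fin 0.72 [282. 331.] [0.605 0.04  0.045]
scene pour_corner 0.96 [282. 332.] [0.58  0.039 0.004]
scene pour_foot 0.73 [284. 332.] [ 0.584  0.038 -0.   ]
scene stray 0.49 [220. 209.] [ 0.466 -0.287  0.01 ]
scene hexnut 0.6 [304. 229.] [ 0.68  -0.169  0.014]
scene hexnut 0.59 [275. 116.] [ 0.655 -0.44   0.014]
```

View pics/top0.png

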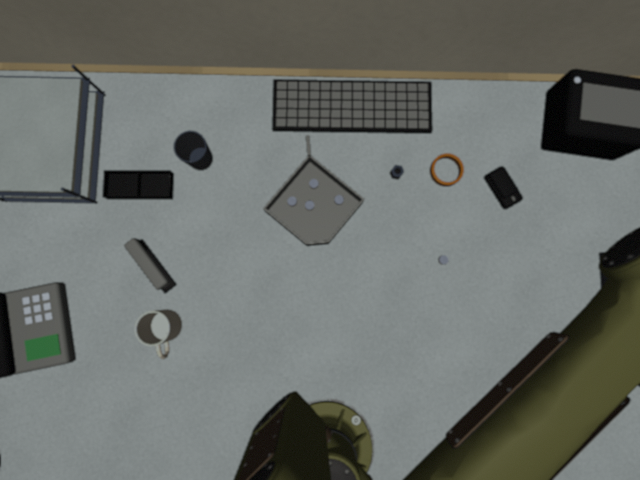

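View pics/scene0.png

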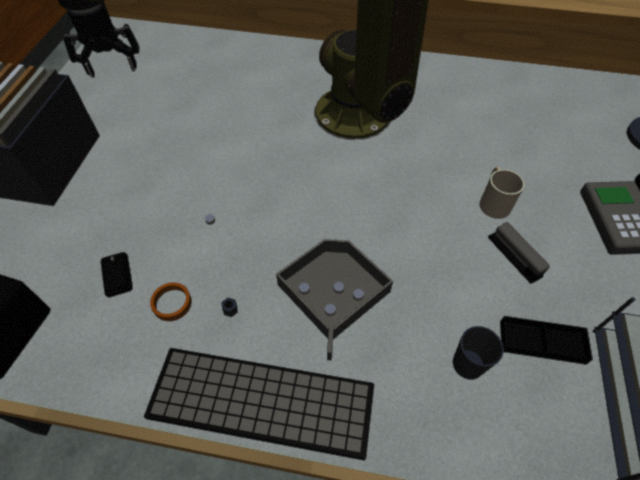

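The top view shows the tote with its fin at about (147,309), pointing away from the robot. The pour corner is at (243,318), and four spacers lie in the tote. The stray is at (260,443), and the scene view shows it at (219,210). I'll fit the tote pose by silhouette.

```bash
cat >> h.py <<'E'
from scipy.optimize import minimize
def silh(c,x,y,a):
    m=np.zeros((480*4,640*4),np.uint8)
    k=0.1273 # half diagonal outside
    t=k-.099
    body=[(-k,0),(0,-k),(.099,-t),(.099,t),(0,k)]
    fin=[(-.173,-.005),(-.173,.005),(-.12,.005),(-.12,-.005)]
    for poly,z0,z1 in ((body,0,.05),(fin,.015,.06)):
        pts=[]
        for px,py in poly:
            for z in (z0,z1):
                r,q=proj(c,[x+px*np.cos(a)-py*np.sin(a),y+px*np.sin(a)+py*np.cos(a),z]); pts.append([q*4,r*4])
        cv2.fillConvexPoly(m,cv2.convexHull(np.array(pts).round().astype(np.int32)),255)
    return cv2.resize(m,(640,480),interpolation=cv2.INTER_AREA)/255.
def fit_tote(cs,masks,x0):
    f=lambda p:sum(np.abs(silh(c,p[0],p[1],p[2])-m).sum() for c,m in zip(cs,masks))
    r=minimize(f,x0,method="Nelder-Mead",options=dict(initial_simplex=np.array(x0)+np.array([[0,0,0],[.02,0,0],[0,.02,0],[0,0,.15]])))
    return r.x,r.fun
E
python3 - <<'E'
from h import *
cs=[];ms=[]
for n in ("top","scene"):
    c=vision.camera(n); rr=vision.regions_of("tote",n); print([(round(r["p"],2),r["region"].sum()) for r in rr])
    cs.append(c);ms.append(rr[0]["region"].astype(float))
    for r in vision.regions_of("stray",n)[:7]: print(n,round(r["p"],2),np.round(r["point"]),r["region"].sum(),ray(c,r["point"],.012).round(3))
for s in ([0],[1],[0,1]):
    print(fit_tote([cs[i] for i in s],[ms[i] for i in s],[.61,.045,np.pi]))
print("stray top",ray(cs[0],[260,443],.014),"scene",ray(cs[1],[219,210],.01))
for rc in ([137,309],[158,310]): print("fin",ray(cs[0],rc,.06))
for rc in ((205,309),(184,314),(199,292),(200,339)): print("sp",ray(cs[0],rc,.018))
o=sensors.get_obs(); print(R.from_rotvec(o["orientation"]).as_matrix().round(3))
E
```

```text
[(0.89, np.int64(5057)), (0.49, np.int64(927))]
top 0.47 [258. 441.] 89 [ 0.467 -0.281  0.012]
[(0.89, np.int64(6918))]
(array([0.59304563, 0.04205042, 3.25508325]), np.float64(447.4941176470588))
(array([0.59396874, 0.04537722, 3.25082443]), np.float64(497.7607843137255))
(array([0.5934812 , 0.04403935, 3.25089838]), np.float64(1031.6156862745097))
stray top [ 0.46268765 -0.28653376  0.014     ] scene [ 0.46365702 -0.2842265   0.01      ]
fin [0.75948317 0.05726143 0.06      ]
fin [0.70573878 0.05355416 0.06      ]
sp [0.59574611 0.05445254 0.018     ]
sp [0.65058918 0.04291381 0.018     ]
sp [0.61036696 0.09809985 0.018     ]
sp [ 0.61028933 -0.02168444  0.018     ]
[[-0.    -0.906 -0.424]
 [ 0.    -0.424  0.906]
 [-1.     0.     0.   ]]
```

send_rows(series="0 -0.03 0.015 5; 0.01 -0.075 0.036 10; 0.03 -0.12 0.058 15; 0.05 -0.165 0.08 19; 0.07 -0.21 0.102 19; 0.09 -0.255 0.124 19; 0.1 -0.299 0.145 19; 0.1 -0.299 0.145 19", gripper=0, newtons=40)

```text
time: 2.0
tool_pos: [0.4648, -0.2829, 0.13]
orientation: [-1.288, 1.156, 1.292]
contact_force: [-1.5, 0.1, 0.7]
width: 0.0854
```

```bash
python3 - <<'E'
from h import *
o=sensors.get_obs(); M=R.from_rotvec(o["orientation"]).as_matrix(); print(o["tool_pos"],o["joints"].round(2)); print(M.round(3))
c=vision.camera("wrist"); cv2.imwrite("pics/w1.png",c["pixels"])
for r in vision.search_frame("stray","wrist")[:3]:
    p=ray(c,r["point"],.007); print(round(r["p"],2),np.round(r["point"]),p.round(4), "tool delta",(M.T@(p-o["tool_pos"])).round(4))
for r in vision.regions_of("stray","wrist")[:3]:
    p=ray(c,r["point"],.012); print("region",round(r["p"],2),np.round(r["point"]),r["region"].sum(),p.round(4), "tool delta",(M.T@(p-o["tool_pos"])).round(4))
E
```

```text
[ 0.46475835 -0.2828569   0.1300465 ] [-0.18 -0.1  -0.23 -0.   -1.44 -1.28]
[[-0.002 -0.994 -0.11 ]
 [ 0.001 -0.11   0.994]
 [-1.     0.002  0.001]]
0.65 [231. 312.] [ 0.4624 -0.2884  0.007 ] tool delta [ 0.123   0.0027 -0.0054]
```

View pics/w1.png

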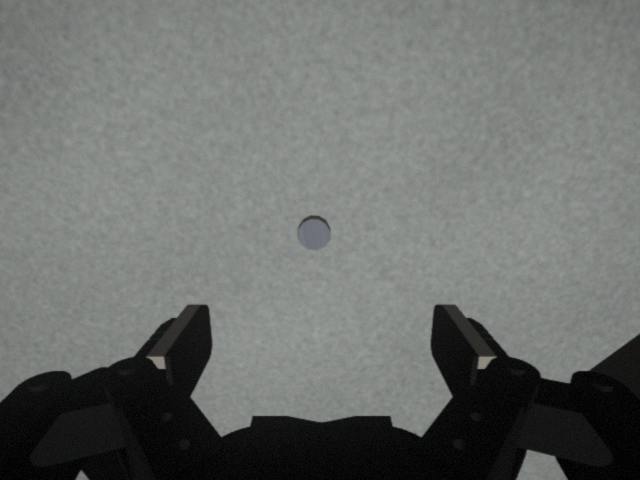

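The spacer's top face is at (232,314), which agrees with the detector. Descending to grip it.

send_rows(series="0.03 0.002 -0.005 0; 0.07 0.002 -0.005 0; 0.1 0.002 -0.005 0; 0.115 0.002 -0.005 0; 0.125 0.002 -0.005 0; 0.125 0.002 -0.005 0; 0.125 0.002 -0.005 0")

```text
time: 3.02
tool_pos: [0.4629, -0.2908, 0.0075]
orientation: [-1.288, 1.156, 1.285]
contact_force: [0.5, -0.1, 0.4]
width: 0.0856
```

send_rows(series="0 0 0 0; 0 0 0 0; 0 0 0 0; 0 0 0 0; 0 0 0 0; 0 0 0 0; 0 0 0 0; 0 0 0 0", gripper=1, newtons=40)

```text
time: 4.03
tool_pos: [0.4625, -0.2906, 0.0066]
orientation: [-1.287, 1.157, 1.287]
contact_force: [-0.3, 0.6, 3.6]
width: 0.0214
```

send_rows(series="-0.02 0 0 0; -0.05 0 0 0; -0.09 0 0 0; -0.12 0 0 0; -0.12 0 0 0")

```text
time: 4.65
tool_pos: [0.4632, -0.2909, 0.1286]
orientation: [-1.29, 1.155, 1.284]
contact_force: [-0.6, 0.5, -0.5]
width: 0.0214
```

send_rows(series="0 -0.015 0.04 0; 0 -0.033 0.085 0; 0 -0.052 0.13 0; 0 -0.07 0.175 0; 0 -0.088 0.22 0; 0 -0.106 0.265 0; 0 -0.126 0.319 0; 0 -0.126 0.319 0")

```text
time: 5.65
tool_pos: [0.5533, 0.0431, 0.124]
orientation: [-1.288, 1.158, 1.292]
contact_force: [-0.4, -0.4, -1.3]
width: 0.0213
```

```bash
python3 - <<'E'
from h import *
o=sensors.get_obs(); M=R.from_rotvec(o["orientation"]).as_matrix(); print(o["tool_pos"],o["width"])
c=vision.camera("wrist"); cv2.imwrite("pics/w2.png",c["pixels"])
x,y,a=.5935,.044,3.25; t=np.array([np.cos(a),np.sin(a)]); 
p=np.array([x,y])+t*.04; print("tool delta",M.T@(np.array([*p,.012])-o["tool_pos"]))
E
```

```text
[0.55325015 0.04314559 0.12400872] 0.02128105373870091
tool delta [ 0.11200693 -0.00047021 -0.00353275]
```

View pics/w2.png

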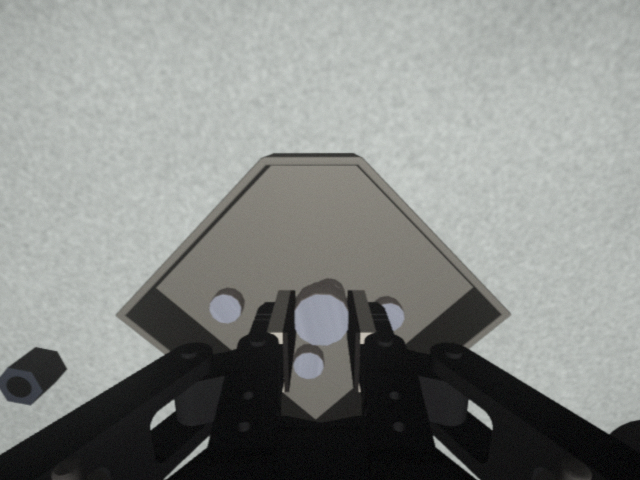

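The held stray is at (315,322), and its landing area in front of the other spacers is free. I'll lower it and release with a partial opening.

send_rows(series="0.03 0 -0.003 0; 0.06 0 -0.003 0; 0.085 0 -0.003 0; 0.1 0 -0.003 0; 0.107 0 -0.003 0; 0.111 0 -0.003 0; 0.111 0 -0.003 0; 0.111 0 -0.003 0")

```text
time: 6.7
tool_pos: [0.5545, 0.0373, 0.0161]
orientation: [-1.287, 1.156, 1.286]
contact_force: [-0.1, 0.5, 0.5]
width: 0.0214
```

send_rows(series="0 0 0 0; 0 0 0 0; 0 0 0 0; -0.01 0 0 0; -0.03 0 0 0; -0.06 0 0 0; -0.07 0 0 0; -0.07 0 0 0", gripper=0.5)

```text
time: 7.7
tool_pos: [0.5544, 0.0374, 0.086]
orientation: [-1.287, 1.156, 1.286]
contact_force: [-0.0, 1.2, -1.0]
width: 0.0426
```

```bash
python3 - <<'E'
from h import *
o=sensors.get_obs(); print(o["tool_pos"],o["width"],o["contact_force"])
c=vision.camera("wrist"); cv2.imwrite("pics/w3.png",c["pixels"])
for r in vision.regions_of("stray","wrist")[:6]: print(round(r["p"],2),np.round(r["point"]),ray(c,r["point"],.018).round(3))
print("cut wall inner predicted px",[np.round(proj(c,[.5935+np.cos(3.25)*.094,.044+np.sin(3.25)*.094,z])) for z in (.004,.05)])
E
```

```text
[0.55437374 0.03735193 0.08600299] 0.04263006443880546 [-0.03371552  1.15935196 -0.97798804]
0.95 [255. 317.] [0.553 0.036 0.018]
0.49 [326. 212.] [ 0.606 -0.025  0.018]
cut wall inner predicted px [array([163., 323.]), array([170., 323.])]
```

View pics/w3.png

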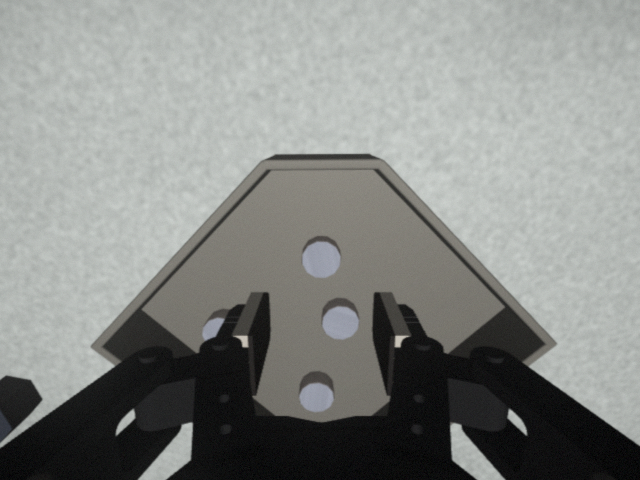

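The stray is inside at (317,258) and standing upright. The fin is about 0.745 m out, beyond the tool-down reach. I'll pull the tote about 80 mm closer by pressing closed fingers on the inside of the cut wall.

send_rows(series="0 0.015 0.002 0; 0 0.036 0.002 0; 0 0.036 0.002 0; 0 0.036 0.002 0; 0.02 0.036 0.002 0; 0.045 0.036 0.002 0; 0.065 0.036 0.002 0; 0.071 0.036 0.002 0", gripper=1)

```text
time: 8.8
tool_pos: [0.5174, 0.0349, 0.0125]
orientation: [-1.286, 1.16, 1.289]
contact_force: [0.7, -0.8, 0.3]
width: 0.0002
```

send_rows(series="0 0.004 0 0; 0 0.01 0 0; 0 0.018 0 0; 0 0.028 0 0; 0 0.038 0 0; 0 0.048 0 0; 0 0.058 0 0; 0 0.066 0 0")

```text
time: 9.8
tool_pos: [0.4518, 0.0282, 0.0144]
orientation: [-1.287, 1.157, 1.287]
contact_force: [3.4, 0.6, 1.6]
width: -0.0001
```

send_rows(series="0 0.008 0 0; 0 0.014 0 0; 0 0.019 0 0; 0 0.022 0 0; 0 0.022 0 0; 0 0.02 0 0; 0 0.018 0 0; 0 0.018 0 0")

```text
time: 10.8
tool_pos: [0.4344, 0.0263, 0.014]
orientation: [-1.287, 1.158, 1.287]
contact_force: [-0.1, -0.9, 1.2]
width: -0.0001
```

send_rows(series="-0.03 0 0 0; -0.08 0 0 0; -0.13 -0.03 0 0; -0.15 -0.08 0 0; -0.15 -0.13 0 0; -0.15 -0.16 0 0; -0.15 -0.16 0 0", gripper=0)

```text
time: 11.68
tool_pos: [0.5944, 0.0432, 0.1623]
orientation: [-1.285, 1.161, 1.289]
contact_force: [0.5, 0.3, -0.1]
width: 0.0857
```

```bash
python3 - <<'E'
from h import *
o=sensors.get_obs(); M=R.from_rotvec(o["orientation"]).as_matrix(); print(o["tool_pos"],o["joints"].round(2))
cs=[];ms=[]
for n in ("scene","top"):
    c=vision.camera(n); cv2.imwrite(f"pics/{n}4.png",c["pixels"]); rr=vision.regions_of("tote",n); print([(round(r["p"],2),r["region"].sum()) for r in rr])
    cs.append(c);ms.append(rr[0]["region"].astype(float))
for s in ([0],[1],[0,1]):
    print(fit_tote([cs[i] for i in s],[ms[i] for i in s],[.515,.035,3.25]))
c=vision.camera("wrist"); cv2.imwrite("pics/w4.png",c["pixels"])
for n in ("grip_fin",):
    for r in vision.search_frame(n,"wrist"): print(n,r["p"],r["point"],ray(c,r["point"],.05))
E
```

```text
[0.59442901 0.04324307 0.16225957] [ 0.41  0.04 -0.04 -0.   -1.49 -1.87]
[(0.78, np.int64(4598))]
[(0.66, np.int64(4790))]
(array([0.51507564, 0.03564377, 3.24776216]), np.float64(1932.6509803921567))
(array([0.51251076, 0.03350795, 3.25405599]), np.float64(623.3333333333333))
(array([0.51367736, 0.03496011, 3.25329615]), np.float64(2639.0))
grip_fin 0.94 [115.5, 317.2] [0.5111469  0.03325607 0.05      ]
grip_fin 0.57 [200.0, 312.6] [0.566838   0.03577582 0.05      ]
```

View pics/w4.png

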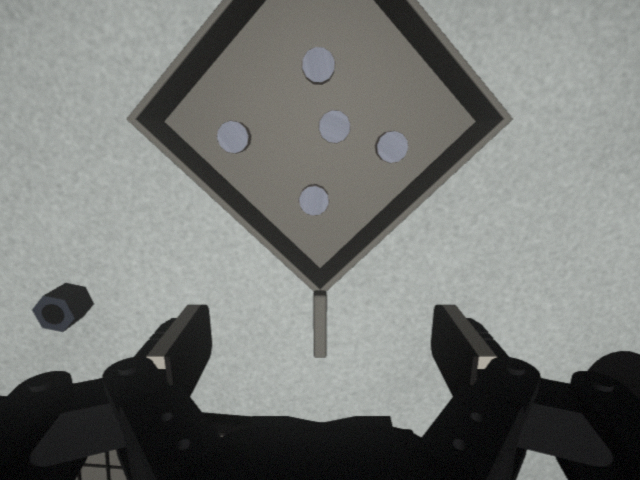

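View pics/scene4.png

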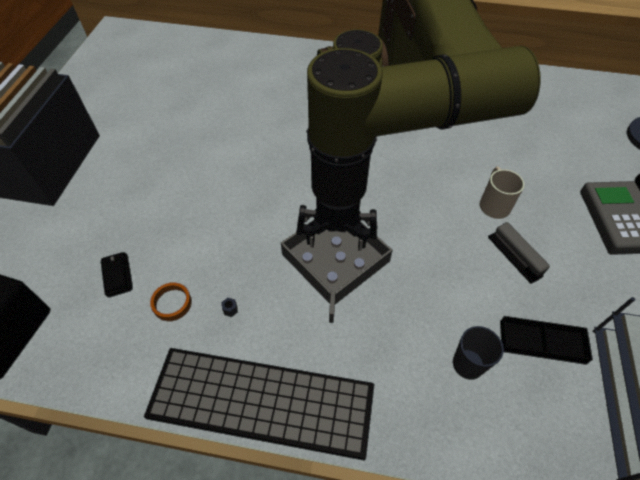

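The wrist view shows all five spacers in the tote and the fin top edge from (293,320) to (357,320). The bystanders are untouched. Next I'll compute the fin pose and the tilt arc in tool axes.

```bash
python3 - <<'E'
from h import *
o=sensors.get_obs(); M=R.from_rotvec(o["orientation"]).as_matrix(); c=vision.camera("wrist")
a,b=ray(c,[293,320],.06),ray(c,[356,320],.06); print(a,b,np.linalg.norm(a-b),np.degrees(np.arctan2(*(b-a)[1::-1])))
f=np.array([.5133+np.cos(3.2535)*-.15,.0343-np.sin(3.2535)*.15]); print("fin fit",f)
for p in (f,(a+b)[:2]/2): print(M.T@(np.array([*p,.045-.019])-o["tool_pos"]))
print(M.round(3))
for d in range(0,31,3):
    t=np.radians(d); X=.249*np.cos(t)-.045*np.sin(t); Z=.249*np.sin(t)+.045*np.cos(t); print(d,round(.249-X,4),round(Z-.045,4))
E
```

```text
[0.63186849 0.0479051  0.06      ] [0.68334803 0.05332269 0.06      ] 0.05176382373886679 6.007571899717373
fin fit [0.66236174 0.05105109]
[ 0.13900506 -0.06948839  0.00025588]
[ 0.13900059 -0.06471537  0.00032631]
[[ 0.001 -0.994 -0.106]
 [ 0.    -0.106  0.994]
 [-1.    -0.001  0.   ]]
0 0.0 0.0
3 0.0027 0.013
6 0.0061 0.0258
9 0.0101 0.0384
12 0.0148 0.0508
15 0.0201 0.0629
18 0.0261 0.0747
21 0.0327 0.0862
24 0.0398 0.0974
27 0.0476 0.1081
30 0.0559 0.1185
```

send_rows(series="0.01 -0.03 0 0; 0.04 -0.068 0 0; 0.07 -0.068 0 0; 0.1 -0.068 0 0; 0.12 -0.068 0 0; 0.137 -0.068 0 0; 0.137 -0.068 0 0; 0.137 -0.068 0 0")

```text
time: 13.02
tool_pos: [0.6619, 0.0506, 0.0287]
orientation: [-1.288, 1.155, 1.286]
contact_force: [-0.2, 0.2, -0.7]
width: 0.0855
```

send_rows(series="0 0 0 0; 0 0 0 0; 0 0 0 0; 0 0 0 0; 0 0 0 0; 0 0 0 0; 0 0 0 0; 0 0 0 0", gripper=1, newtons=25)

```text
time: 14.02
tool_pos: [0.6613, 0.0505, 0.0274]
orientation: [-1.287, 1.157, 1.287]
contact_force: [-1.0, -0.9, 0.3]
width: 0.0096
```

send_rows(series="-0.006 0.001 0 0; -0.013 0.003 0 0; -0.019 0.004 0 0; -0.026 0.006 0 0; -0.032 0.008 0 0; -0.038 0.01 0 0; -0.045 0.012 0 0; -0.051 0.015 0 0")

```text
time: 15.02
tool_pos: [0.6465, 0.049, 0.079]
orientation: [-1.287, 1.156, 1.286]
contact_force: [1.0, -0.0, -2.6]
width: 0.0095
```

```bash
python3 - <<'E'
from h import *
o=sensors.get_obs(); print(o["tool_pos"],o["contact_force"].round(2),o["ft_torque"].round(3),o["width"])
cs={n:vision.camera(n)["pixels"] for n in ("scene","wrist")}
a=cv2.resize(cs["scene"][150:360,220:460],(480,420)); b=cv2.resize(cs["wrist"],(320,240))
im=np.zeros((420,800,3),np.uint8); im[:,:480]=a; im[:240,480:]=b; cv2.imwrite("pics/t5.png",im)
E
```

```text
[0.6464787  0.04901705 0.0789769 ] [ 0.99 -0.02 -2.62] [ 0.091 -0.434 -0.006] 0.009454379550167797
```

View pics/t5.png

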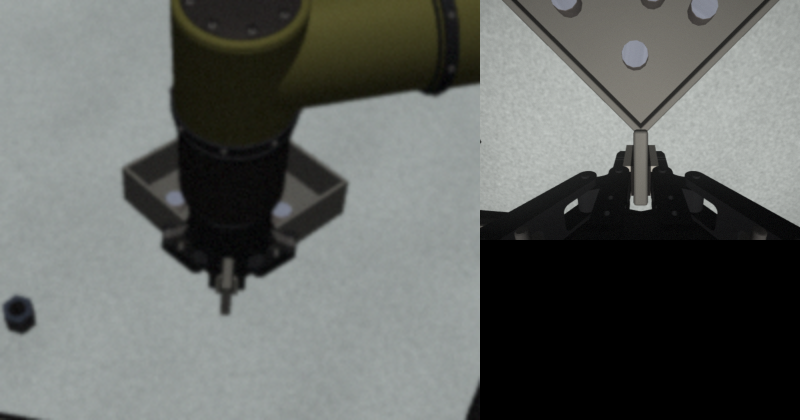

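The fin is held, and the gripper carries 2.6 N of about 5.6 N, so the foot is bearing on the desk. Continuing the arc to about 30°.

send_rows(series="-0.006 0.003 0 0; -0.012 0.005 0 0; -0.018 0.008 0 0; -0.024 0.011 0 0; -0.03 0.014 0 0; -0.036 0.018 0 0; -0.041 0.022 0 0; -0.047 0.025 0 0")

```text
time: 16.12
tool_pos: [0.6211, 0.0463, 0.1257]
orientation: [-1.287, 1.157, 1.287]
contact_force: [-1.4, -0.1, -4.0]
width: 0.0097
```

send_rows(series="-0.005 0.004 0 0; -0.01 0.008 0 0; -0.015 0.012 0 0; -0.021 0.016 0 0; -0.022 0.017 0 0; -0.022 0.017 0 0; -0.022 0.017 0 0; -0.022 0.017 0 0")

```text
time: 17.12
tool_pos: [0.6047, 0.0445, 0.1473]
orientation: [-1.287, 1.157, 1.287]
contact_force: [1.2, -0.6, -1.1]
width: 0.0094
```

```bash
python3 - <<'E'
from h import *
o=sensors.get_obs(); print(o["tool_pos"],o["contact_force"].round(2),o["ft_torque"].round(3),o["width"])
cs={n:vision.camera(n) for n in ("scene","top","wrist")}
a=cv2.resize(cs["scene"]["pixels"][130:340,210:450],(400,350)); b=cv2.resize(cs["top"]["pixels"][130:310,220:420],(400,350)); w=cv2.resize(cs["wrist"]["pixels"],(320,240))
im=np.zeros((590,800,3),np.uint8); im[:350,:400]=a; im[:350,400:]=b; im[350:,:320]=w; cv2.imwrite("pics/t6.png",im)
for n in cs: print(n,[(round(r["p"],2),np.round(r["point"])) for r in vision.search_frame("stray",n)],"foot",np.round(proj(cs[n],[.5133-.0984,.0343-.011,0])))
E
```

```text
[0.6046765  0.04447357 0.14726619] [ 1.16 -0.58 -1.14] [-0.021 -0.313 -0.032] 0.009413344209977588
scene [] foot [224. 337.]
top [(0.45, array([139., 186.])), (0.37, array([270., 319.]))] foot [277. 320.]
wrist [] foot [-56. 318.]
```

View pics/t6.png

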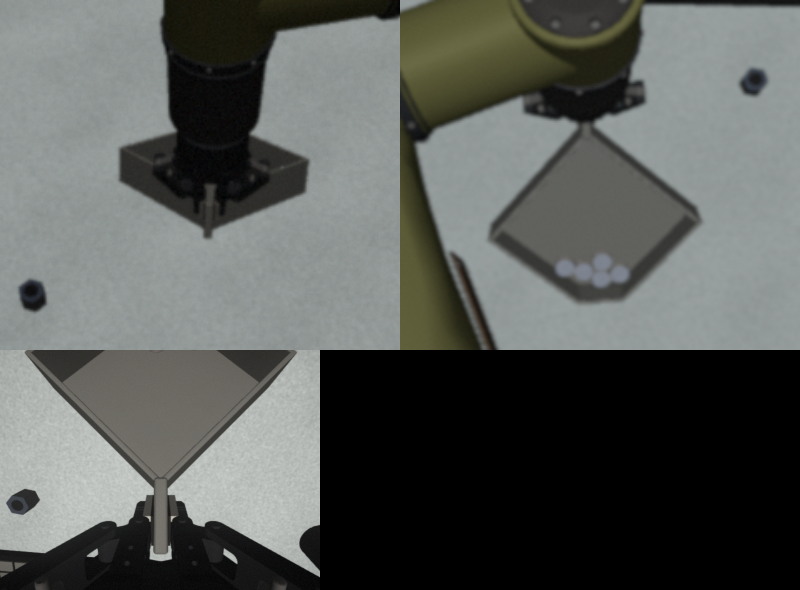

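All five spacers are in the pour corner, at crop positions (565–620, 263–279). The foot still carries most of the weight. I'll let it settle for half a second, measure the spacers in the tilted floor frame, and check the other objects.

send_rows(series="0 0 0 0; 0 0 0 0; 0 0 0 0; 0 0 0 0")

```text
time: 17.92
tool_pos: [0.6046, 0.0445, 0.1473]
orientation: [-1.287, 1.157, 1.287]
contact_force: [0.7, 0.7, -2.8]
width: 0.0098
```

```bash
python3 - <<'E'
from h import *
o=sensors.get_obs(); print(o["tool_pos"],o["contact_force"].round(2),o["width"])
c=vision.camera("top"); im=c["pixels"]; cv2.imwrite("pics/t7.png",cv2.resize(im[240:300,260:380],(720,360),interpolation=cv2.INTER_CUBIC))
a=3.2535; t=np.radians(30.3); h=np.array([np.cos(a),np.sin(a),0]); n=np.array([-np.sin(a),np.cos(a),0])
ex=h*np.cos(t)-np.array([0,0,np.sin(t)]); ez=np.cross(ex,n); foot=np.array([.5133,.0343,0])+.099*h
def loc(rc,z):
    d=att(c)@np.array([(rc[1]-c["cx"])/c["fx"],(rc[0]-c["cy"])/c["fy"],1.]); q=foot+ez*z; e=np.array(c["eye"])
    p=e+d*(ez@(q-e))/(ez@d); return np.round([(p-foot)@ex*1000+99,(p-foot)@n*1000])
for u,v in ((565,268),(583,271),(601,263),(601,279),(620,273)): print("spacer local xy mm",loc([130+v*180/350,220+(u-400)/2],.018))
old=cv2.imread("pics/top0.png")
d=(cv2.absdiff(old,im).max(2)>40).astype(np.uint8)
for nme,(r0,r1,c0,c1) in dict(hexnut=(160,185,385,408),tape=(148,190,427,468),mouse=(160,212,480,526),mug=(305,360,132,185),stapler=(235,295,120,178),pentray=(165,202,100,178),pencup=(128,172,170,216)).items(): print(nme,d[r0:r1,c0:c1].sum(),end="; ")
E
```

```text
[0.60458373 0.04448489 0.14734722] [ 0.75  0.67 -2.79] 0.009787307845441021
spacer local xy mm [ 60. -41.]
spacer local xy mm [ 67. -19.]
spacer local xy mm [58.  4.]
spacer local xy mm [80.  2.]
spacer local xy mm [74. 26.]
hexnut 0; tape 0; mouse 0; mug 36; stapler 310; pentray 1807; pencup 936;
```

View pics/t7.png

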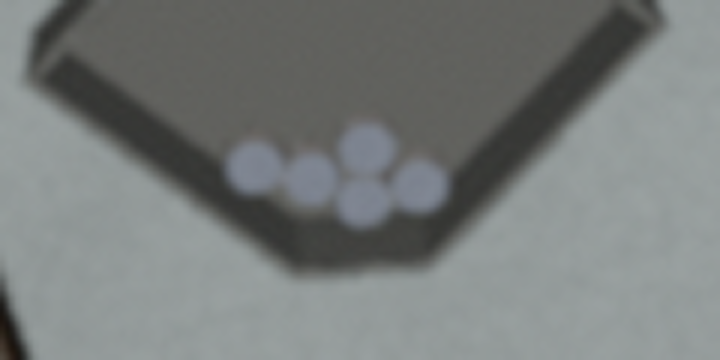

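The spacers lie against the cut wall and its flanks, but the left ones bridge slightly, and the farthest is about 53 mm from the corner point. A small lateral jiggle of the fin should pack them tighter.

send_rows(series="0 0 0.006 0; 0 0 -0.006 0; 0 0 0.006 0; 0 0 -0.006 0; 0 0 0.006 0; 0 0 -0.003 0; 0 0 0 0; 0 0 0 0")

```text
time: 18.98
tool_pos: [0.6045, 0.0444, 0.1472]
orientation: [-1.287, 1.157, 1.287]
contact_force: [-0.3, -0.0, -2.4]
width: 0.0097
```

send_rows(series="0 0 0 0; 0 0 0 0; 0 0 0 0; 0 0 0 0")

```text
time: 19.48
tool_pos: [0.6045, 0.0445, 0.1472]
orientation: [-1.287, 1.157, 1.287]
contact_force: [-0.1, -1.1, -3.9]
width: 0.0096
```

```bash
python3 - <<'E'
from h import *
o=sensors.get_obs(); print(o["tool_pos"],o["contact_force"].round(2),o["width"],np.abs(o["qvel"]).max())
c=vision.camera("top"); im=c["pixels"]; s=vision.camera("scene")["pixels"]
out=np.zeros((480,720,3),np.uint8); out[:240,:480]=cv2.resize(im[240:300,260:380],(480,240),interpolation=cv2.INTER_CUBIC); out[240:]=cv2.resize(s,(720,480))[:240]; out[240:]=cv2.resize(s[130:343],(720,240)); cv2.imwrite("pics/t8.png",out)
d=(cv2.absdiff(cv2.imread("pics/scene0.png"),s).max(2)>40).astype(np.uint8)
for nme,(r0,r1,c0,c1) in dict(hexnut=(290,320,215,245),tape=(278,325,145,195),mouse=(248,300,97,135),mug=(165,220,475,525),stapler=(220,285,485,550),pentray=(312,365,498,595),pencup=(322,380,450,503),keyboard=(370,440,150,360)).items(): print(nme,d[r0:r1,c0:c1].sum(),end="; ")
E
```

```text
[0.60448518 0.04446194 0.14721654] [-0.14 -1.12 -3.88] 0.009639339638447045 0.0021608035018750612
hexnut 0; tape 0; mouse 0; mug 0; stapler 0; pentray 0; pencup 0; keyboard 0;
```

View pics/t8.png

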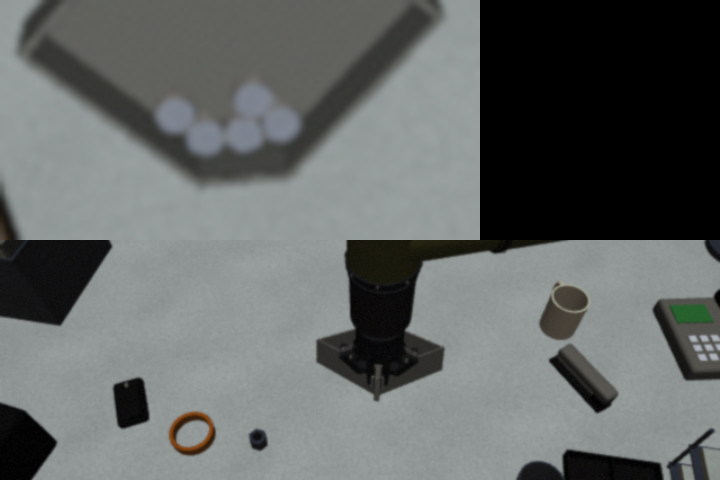

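```bash
python3 -c "
from h import *
print(workorder.finish_job())"
```

```text
the job is handed in; nothing more can be done
None
```

I put the stray spacer in the tote, tipped the tote about 30° onto its pour edge, and handed the job in with the gripper still holding the fin. The clock read about 19.6 s.

The fin was at first out of the tool's downward reach. So before gripping it I pulled the tote about 80 mm towards the robot, pressing closed fingers on the inside of its cut wall.

- **Spacers:** the last top picture shows all five in the pour corner, two against the cut wall and three against those and the side walls. They first came to rest bridged, with the farthest about 53 mm from the corner point. A ±6 mm sideways jiggle of the fin packed them closer; I did not measure them again after that.
- **Tilt:** about 30.4°, worked out from the grip height and not measured in a picture. The arm was at rest and the fingers closed to 9.6 mm on the 10 mm fin.
- **Desk contact:** the gripper carried between 1.1 and 3.9 N of roughly 5.6 N, with noisy readings, so the foot bears the rest. No camera view showed the foot edge itself.
- **Other objects:** comparing the first and last scene pictures showed no change at any of the seven bystanders or the keyboard. An earlier top-view check did show changes at the pen tray, pen cup, stapler and mug. I put those down to the arm blocking the view.

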